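# Clamp a metal specimen in a torque-limited vise

### The job

Stand the small metal specimen stub upright on the steel bed between the jaws of the blue vise and let go of it. Then turn the vise's black torque-limiting knob clockwise (seen from above) until the stub is clamped and the knob slips and clicks over, and stop there: at least one full click, never more than four. Leave the stub clamped upright, and do not disturb the brass weight, the brown bottle or the timer.

Things in the scene. Friction and masses are not known exactly. Their poses are not given: they have to be found in the camera images.
- stub: turned aluminium specimen stub, upright cylinder 20 mm in diameter and 20 mm high with a thin 3 mm pin on its top (23 mm in all), about 60 g; loose on the worktop. Origin: centre of its underside, z up.
- vise: blue specimen vise fixed to the worktop; base 80 mm (its x) by 200 mm (its y, -111 to +89 mm) by 12 mm high. Origin on the worktop, z up, y = the jaws' closing direction. Jaws: 30 mm wide in x (-15 to +15), tops at z = 42 mm. At the -y end a 50 x 50 mm gear housing (top z = 46 mm) carries the knob on an upright axis at x = 0, y = -75 mm.
- vise_bed (a point): middle of the lower edge of the fixed jaw's face, on the steel bed where the stub is to stand: x = 0, y = +55 mm, z = 16 mm in the vise's frame. The bed is 36 mm wide; the jaw face is upright, and the sliding jaw lies on its -y side.
- jaw: sliding jaw. Origin: middle of the lower edge of its face, on the bed (vise x = 0, z = 16 mm), axes as the vise's. It closes along the vise's +y towards the fixed jaw (face at y = +55 mm); the opening starts at 36 to 44 mm. Turning the knob clockwise closes it 8 mm per radian; it stays where it is left (about 8 N of friction).
- knob_grip (a point): on the axis of the round black knob, 12 mm below its top: the TCP goes here to grip, at any yaw. Knob 36 mm in diameter, 30 mm high (vise z 63 to 93 mm), white index line; below it, at z 50 to 55 mm, an aluminium collar (41 mm, red mark) to be kept free of the fingers. Turns endlessly. Hidden free play of 0 to 1 rad before the jaw moves. 0.07 N m drives the jaw; at 0.2 N m it slips.
- knob (a joint): how far the torque limiter has slipped: angle of the knob relative to its collar (rad), 0 at the start, positive when it slips clockwise; unchanged while the knob carries the collar along and drives the jaw. 12 detents a turn: one click is 0.52 rad; released, it rests at whole clicks (0.52, 1.05, 1.57, 2.09).
- brass_weight: brass weight with a knob on top, 30 mm in diameter, 34 mm high; bystander, loose. Origin: centre of its underside.
- amber_bottle: small brown bottle with white cap, 36 mm in diameter, 76 mm high; bystander, loose. Origin: centre of its underside.
- timer: white lab timer, 35 x 64 x 57 mm; bystander behind the vise, loose. Origin: centre of its underside.
Things that resemble listed ones, but are neither listed nor needed, are in the scene too. Of the things like the stub, leave any that is purple or turquoise; of the rest the smaller one is meant.

How it is judged:
By the outcome, as a careful person would: the job done as asked, in the order asked, and still so for the second after the job is handed in, with the robot touching nothing.
It also fails if it takes over 72 s, if anything falls off the work surface, if the arm or the gripper's body presses on something with over 40 N, if the wrist force passes 120 N, or if a joint passes its speed limit or range.

### The arm

A 7-joint arm with a two-finger parallel gripper is mounted at the origin on a cart in front of the work surface, level with it; the furniture and walls round the work are solid. World frame = base frame: x ahead of the robot, y to its left, z up, the work surface at z = 0. Lengths are in m, angles in rad, forces in N, time in s.
With the tool pointing down it reaches from about 0.4 to 0.85 m from the base axis. Payload 10.4 kg.
Tool frame: the origin (TCP) lies between the finger pads, 19 mm behind the fingertips; this is the grasp point; z points along the fingers, y is the line along which they close (so a half turn about z gives the same grasp; the last joint's range is limited). The gripper opens to 85 mm and grips with 20 to 120 N. Pads are 22 mm wide; open, the fingers measure 114 mm over their backs; the gripper's body (76 mm by 85 mm) begins 54 mm behind the grasp point. The pads swing forward as they close: fully open they stand 13 mm farther back than shut.
Start: joints at [-1.299, 0.332, -0.065, 1.46, 0.022, 1.35, -0.088], TCP at [0.182, 0.598, 0.25] pointing down, gripper open.
Joint ranges: [-2.6, 2.6], [-0.5, 2.12], [-1.47, 1.34], [0.16, 2.42], [-1.27, 4.41], [0.06, 2.06], [-2.6, 2.6]. Speed limits (rad/s): [2.22, 2.22, 2.79, 2.79, 3.14, 3.14, 3.14].

### API

Orientations are given as a unit quaternion [x, y, z, w].
In Python, from workcell import get_obs, camera, hand_in gives the robot as it stands. The module is installed in compiled form; this text tells all that it offers.
- The arm moves only by the tool move_arm, never from a script. Its argument "plan" is a list of rows, each an object with "delta_pos": the shift along the tool's x, y, z in fractions of the full range, 1 being 0.6 m, a list of three; "turn": the turn, a rotation vector about the tool's x, y, z in parts of the range, where 1.0 means 4 rad, a list of three; "fingers": the closure, from 0 (fully open) to 1 (shut). A call has 1 to 12 rows; each row is the pose to reach, as a shift and turn from the pose commanded when the call began, along the tool's axes at that moment; what a row does not reach only later rows make up. A row lasts 1/8 s, in which the tool goes at most 62.5 mm and 10.7 degrees, less where a joint would pass 70% of its speed; a pose out of reach is approached as far as the arm can. A shift or turn number past 1, either way, is cut back to 1. A call with a gripper value outside its range is refused whole. The fingers move at their own pace and stop on an object; "force" is the grip in N (left out, the last holds). Time passes only in rows, so rows that repeat a pose let the fingers close. It gives the time, the measured TCP pose, the force, the opening and the grip force at its end, in the units of the state.
- get_obs(): the state, without advancing time (a new reading comes with each control period).
- camera(name): name is "scene" or "side" or "wrist"; returns a dict with "color" (384x512x3 uint8, red, green, blue), "range_z" (384x512 float32, m along the optical axis (not along the pixel's ray), 0 where there is no reading), "fx", "fy", "cx", "cy" (pixels), "R" (3x3) and "t" (3): a world point X has camera coordinates R X + t; the wrist camera has in their place "tool_from_camera" (4x4, takes a point from camera to tool coordinates, whose origin is the TCP and whose axes are the flange's). Camera axes: x right, y down, z forward; pixel columns grow to the right and rows downward; lengths in m; the calibration is good to about 2 mm. A picture is of the moment at which its call begins: read the wrist's pose just before it.
- hand_in(): hands the job in; it is judged then, once.
The state is a dict: "clock": time; "joint_pos": joint angles; "joint_velocities": joint speeds; "tau": joint torques, N m; "position": TCP position; "ee_rot": TCP orientation; "ft_force": force on the tool from outside, world axes, zero at the start; "torque": the same for the moment, N m; "grip_width": opening from 0.0 (shut) to 1.0 (fully open); "grasp_force": force on a finger pad.
Only numpy, scipy, OpenCV 4.12 (cv2) and the standard library are available. Lean on these libraries where they do the work, as an engineer would, in place of code of your own. Each camera call takes 0.05 s, during which the arm holds its last target. There are 200 camera calls.

## Working session

There is one attempt and no reset: what is moved stays moved. The work goes in short steps, Python scripts to look and compute and a tool call to move; the robot and the scene stay as the last step left them, time stands still between calls to the robot, and variables do not carry over. Pictures are saved under pics/ and viewed, at most 10 in all, crops included, and the job is handed in when it is done.

Besides the shell and the picture viewer there is one more tool, called as name([rows], argument=value, ...), one row to a line, values as JSON. move_arm: Moves the arm, as the interface text tells. Its arguments: {"type":"object","properties":{"plan":{"type":"array","items":{"type":"object","properties":{"delta_pos":{"type":"array","items":{"type":"number"}},"turn":{"type":"array","items":{"type":"number"}},"fingers":{"type":"number"}}}},"force":{"type":"number"}},"required":["plan"]}

```bash
mkdir -p pics; cat > h.py <<'E'
import numpy as np, cv2, pickle
from workcell import get_obs, camera
from scipy.spatial.transform import Rotation as Ro
def grab(n):
    o=get_obs(); c=camera(n)
    if n=="wrist":
        T=np.eye(4); T[:3,:3]=Ro.from_quat(o["ee_rot"]).as_matrix(); T[:3,3]=o["position"]
        W=T@np.array(c["tool_from_camera"]); c["R"]=W[:3,:3].T; c["t"]=-c["R"]@W[:3,3]
    return c
def save(c,f): cv2.imwrite(f,c["color"][:,:,::-1])
def ray(c,u,v,z):
    R=np.array(c["R"]);o=-R.T@np.array(c["t"])
    d=R.T@np.array([(u-c["cx"])/c["fx"],(v-c["cy"])/c["fy"],1]); return o+d*(z-o[2])/d[2]
def cloud(c):
    z=c["range_z"];v,u=np.indices(z.shape)
    P=np.stack([(u-c["cx"])/c["fx"]*z,(v-c["cy"])/c["fy"]*z,z],-1)
    return (P-np.array(c["t"]))@np.array(c["R"])
E
python3 - <<'E'
from h import *
o=get_obs();print(o)
ims=[]
for n in["scene","side"]:
    c=grab(n);pickle.dump(c,open(n+".pkl","wb"));save(c,f"pics/{n}0.png");print(n,-np.array(c["R"]).T@c["t"],c["fx"])
E
```

```text
{'clock': 0.0, 'joint_pos': array([-1.29861027,  0.33290424, -0.06469812,  1.4609609 ,  0.02159882,
        1.34990906, -0.08849753]), 'joint_velocities': array([-1.10905768e-03,  1.13267631e-04, -3.18643104e-04, -2.68876433e-05,
        7.63333226e-05, -4.88851511e-04, -2.17535656e-04]), 'tau': array([ 3.81667553e-05, -6.25439072e+01,  4.91116242e-02, -3.91603804e+01,
        1.61178358e-02,  1.00399702e-02, -2.37302112e-05]), 'position': array([0.18148509, 0.59769306, 0.24918635]), 'ee_rot': array([ 1.46849090e-01,  9.89158629e-01, -7.39246822e-04, -7.49122573e-05]), 'ft_force': array([ 0.25394918, -0.05766013, -0.01620086]), 'torque': array([-0.00977126, -0.04931307, -0.00608182]), 'grasp_force': 0.0, 'grip_width': 0.9994625455187801}
scene [-0.08253668 -0.24897548  0.95088693] 433.36566684626547
side [0.27331056 0.7840266  0.64738661] 440.61525648031835
```

View pics/scene0.png

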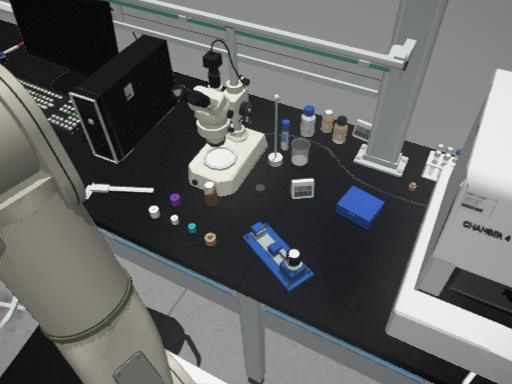

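View pics/side0.png

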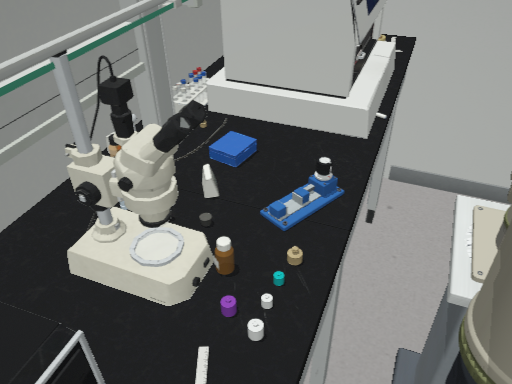

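The scene view shows the vise at (278,255), with its knob at (293,258) on the near-right end. The small silver stub is at (175,220), the larger one at (154,212), turquoise at (192,228), the brass weight at (210,239), the bottle at (210,193) and the timer at (302,188). In the side view the small stub is at (267,301), the large one at (256,329) and the knob at (324,170).

```bash
python3 - <<'E'
from h import *
from scipy import ndimage as nd
for n,boxes in [("scene",dict(stub=(166,212,184,228),big=(145,203,164,222))),("side",dict(stub=(258,291,276,311),big=(245,315,268,345)))]:
    c=pickle.load(open(n+".pkl","rb")); P=cloud(c)
    hsv=cv2.cvtColor(c["color"],cv2.COLOR_RGB2HSV)
    for k,(a,b,d,e) in boxes.items():
        m=hsv[b:e,a:d,2]>90
        v,u=np.nonzero(m);u=u+a;v=v+b
        cu,cv_=(u.min()+u.max())/2,(v.min()+v.max())/2
        Q=P[v,u]; 
        print(n,k,len(u),u.min(),u.max(),v.min(),v.max(),"ray z=.011",ray(c,cu,cv_,.011).round(4),"cloud max z",np.percentile(Q[:,2],95).round(4), (Q[Q[:,2]>.015].mean(0)).round(4) )
    # vise blue
    m=((hsv[...,0]>100)&(hsv[...,0]<125)&(hsv[...,1]>140)&(hsv[...,2]>60)).astype(np.uint8)
    l,k=nd.label(m)
    for i in range(1,k+1):
        s=l==i
        if s.sum()<150: continue
        Q=P[s]; r=Q[np.abs(Q[:,2]-.012)<.005]
        print(n,"blue",s.sum(),Q.mean(0).round(3))
        if len(r)>50:
            rc=cv2.minAreaRect((r[:,:2]*1000).astype(np.float32)); print(rc)
    # heights above vise
    win=(P[...,2]>.085)&(P[...,2]<.1)&(P[...,0]>.3)&(P[...,0]<.8)
    l,k=nd.label(win)
    for i in range(1,k+1):
        s=l==i
        if s.sum()>20: v,u=np.nonzero(s);print(n,"high",s.sum(),P[s].mean(0).round(4),u.mean().round(1),v.mean().round(1),ray(c,(u.min()+u.max())/2,(v.min()+v.max())/2,.093).round(4))
for n,b in [("scene",(235,215,320,295)),("side",(255,150,355,232))]:
    c=pickle.load(open(n+".pkl","rb")); im=c["color"][b[1]:b[3],b[0]:b[2],::-1]
    cv2.imwrite(f"/tmp/{n}.png",cv2.resize(im,(400,376),interpolation=cv2.INTER_CUBIC))
cv2.imwrite("pics/vise.png",np.hstack([cv2.imread("/tmp/scene.png"),cv2.imread("/tmp/side.png")]))
E
```

```text
scene stub 72 170 178 214 224 ray z=.011 [0.4562 0.3094 0.011 ] cloud max z 0.0216 [0.4551 0.3068 0.0191]
scene big 121 148 159 205 218 ray z=.011 [0.4524 0.3762 0.011 ] cloud max z 0.029 [0.4494 0.3692 0.025 ]
scene blue 1247 [ 0.707 -0.133  0.034]
((689.5118408203125, -144.43386840820312), (61.858726501464844, 124.72987365722656), 25.288211822509766)
scene blue 284 [0.505 0.021 0.026]
((525.5857543945312, 27.000083923339844), (92.5324478149414, 18.45663070678711), 65.18727111816406)
scene blue 976 [ 0.446 -0.017  0.02 ]
((477.2010192871094, 6.562339782714844), (199.86183166503906, 79.51631164550781), 64.73299407958984)
scene high 310 [0.6437 0.6073 0.0923] 124.1 126.0 [0.6543 0.6282 0.093 ]
scene high 29 [0.7875 0.292  0.0918] 236.7 127.9 [0.7829 0.2916 0.093 ]
scene high 170 [ 0.4491 -0.0519  0.0927] 294.0 254.4 [ 0.4473 -0.0527  0.093 ]
scene high 570 [ 0.4008 -0.4211  0.0925] 452.9 342.8 [ 0.401  -0.4199  0.093 ]
side stub 167 261 272 293 308 ray z=.011 [0.4537 0.3094 0.011 ] cloud max z 0.0208 [0.452  0.316  0.0256]
side big 322 247 263 318 340 ray z=.011 [0.4504 0.3724 0.011 ] cloud max z 0.0285 [0.4478 0.3792 0.0276]
side blue 1191 [ 0.711 -0.114  0.028]
((720.3442993164062, -123.94680786132812), (97.83477783203125, 90.08493041992188), 79.95220184326172)
side blue 1612 [0.471 0.03  0.022]
((478.5460205078125, 8.79498291015625), (202.77236938476562, 81.70584869384766), 63.17522430419922)
side high 183 [ 0.4064 -1.2796  0.0926] 409.5 13.3 [ 0.4052 -1.2752  0.093 ]
side high 764 [ 0.5637 -0.3201  0.0925] 310.3 102.3 [ 0.5874 -0.4004  0.093 ]
side high 141 [ 0.4493 -0.0438  0.0909] 324.0 161.6 [ 0.4492 -0.0389  0.093 ]
side high 76 [0.7868 0.3023 0.0926] 106.1 219.7 [0.7888 0.3013 0.093 ]
```

View pics/vise.png

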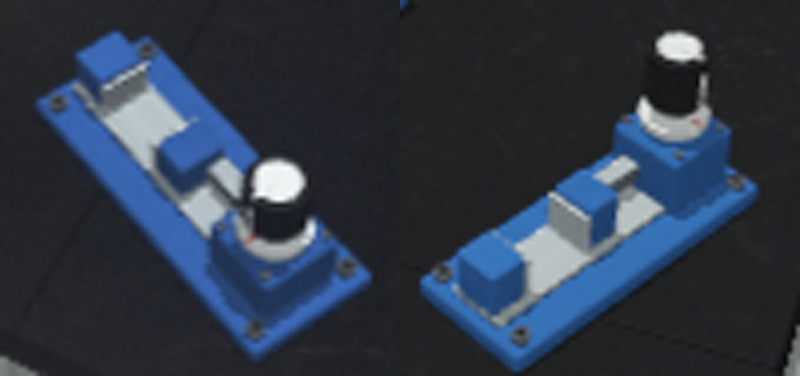

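The crops show the vise empty. The fixed jaw is at the far end in the scene view, the sliding jaw is mid-bed, and the gap is open. Vise +y points about 64° in world xy.

```bash
cat >> h.py <<'E'
def rel(target, close_dir=None, q=None, p=None):
    """shift in tool axes and yaw turn (about tool z) to target with tool y along close_dir (deg, mod 180)"""
    o=get_obs(); R=Ro.from_quat(o["ee_rot"]).as_matrix(); d=R.T@(np.array(target)-o["position"])
    a=np.degrees(np.arctan2(R[1,1],R[0,1])); 
    t=None if close_dir is None else -((close_dir-a+90)%180-90)
    # full tilt correction as rotvec too
    if close_dir is not None:
        yaw=np.radians(a-t); y=np.array([np.cos(yaw),np.sin(yaw),0]); z=np.array([0,0,-1.]); Rt=np.stack([np.cross(y,z),y,z],1)
        t=Ro.from_matrix(R.T@Rt).as_rotvec().round(3)
    print("shift",d.round(4),"turn",t,"yaw y-axis",a.round(1),"pos",o["position"].round(4),"q7",o["joint_pos"].round(2),"t",o["clock"],"w",o["grip_width"])
E
python3 - <<'E'
from h import *
for n in["scene","side"]:
    c=pickle.load(open(n+".pkl","rb"));P=cloud(c)
    pts=dict(scene=dict(turq=(192,226),purp=(175,198),bottletop=(209,186),brass=(210,237),timer=(302,184),disc=(260,188),stagecorner=(193,182)),side=dict(turq=(279,276),purp=(229,302),bottletop=(224,243),brass=(295,252),timer=(209,175),disc=(206,218),stage=(170,298)))[n]
    for k,(u,v) in pts.items(): print(n,k,P[v,u].round(3))
rel([.455,.309,.2],154)
E
```

```text
scene turq [0.453 0.247 0.02 ]
scene purp [0.513 0.343 0.023]
scene bottletop [0.557 0.251 0.076]
scene brass [0.439 0.18  0.029]
scene timer [0.703 0.036 0.046]
scene disc [0.659 0.147 0.018]
scene stagecorner [0.584 0.328 0.028]
side turq [0.45  0.253 0.018]
side purp [0.509 0.349 0.028]
side bottletop [0.557 0.261 0.074]
side brass [0.44  0.188 0.024]
side timer [0.693 0.055 0.058]
side disc [0.653 0.155 0.02 ]
side stage [0.616 0.371 0.016]
shift [-0.3456 -0.1968  0.0496] turn [-1.000e-03 -1.000e-03 -1.412e+00] yaw y-axis 73.1 pos [0.1815 0.5978 0.2493] q7 [-1.3   0.33 -0.06  1.46  0.02  1.35 -0.09] t 0.1 w 0.9993474668700243
```

The manual's scale: shifts go in shares of 0.6 m and turns go in shares of 4 rad. Converting my numbers, -0.345 m / 0.6 = -0.575, -0.197 m / 0.6 = -0.3283, -1.412 rad / 4 = -0.353.

move_arm([
  {"delta_pos": [-0.575, -0.3283, 0.0833], "turn": [0, 0, -0.353], "fingers": 0.4},
  {"delta_pos": [-0.575, -0.3283, 0.0833], "turn": [0, 0, -0.353], "fingers": 0.4},
  {"delta_pos": [-0.575, -0.3283, 0.0833], "turn": [0, 0, -0.353], "fingers": 0.4},
  {"delta_pos": [-0.575, -0.3283, 0.0833], "turn": [0, 0, -0.353], "fingers": 0.4},
  {"delta_pos": [-0.575, -0.3283, 0.0833], "turn": [0, 0, -0.353], "fingers": 0.4},
  {"delta_pos": [-0.575, -0.3283, 0.0833], "turn": [0, 0, -0.353], "fingers": 0.4},
  {"delta_pos": [-0.575, -0.3283, 0.0833], "turn": [0, 0, -0.353], "fingers": 0.4},
  {"delta_pos": [-0.575, -0.3283, 0.0833], "turn": [0, 0, -0.353], "fingers": 0.4},
  {"delta_pos": [-0.575, -0.3283, 0.0833], "turn": [0, 0, -0.353], "fingers": 0.4},
  {"delta_pos": [-0.575, -0.3283, 0.0833], "turn": [0, 0, -0.353], "fingers": 0.4},
  {"delta_pos": [-0.575, -0.3283, 0.0833], "turn": [0, 0, -0.353], "fingers": 0.4},
  {"delta_pos": [-0.575, -0.3283, 0.0833], "turn": [0, 0, -0.353], "fingers": 0.4},
])

```text
clock: 1.6
position: [0.4542, 0.3097, 0.2001]
ee_rot: [-0.53, 0.848, 0.0, 0.0]
ft_force: [-0.5, -0.6, 1.0]
grip_width: 0.599
grasp_force: 0.0
```

```bash
python3 - <<'E'
from h import *
c=grab("wrist");pickle.dump(c,open("w1.pkl","wb"));save(c,"pics/w1.png")
print(c["fx"],c["R"],-c["R"].T@c["t"]); rel([.455,.309,.1],154)
E
```

```text
342.7596518995037 [[-8.99092163e-01  4.37758457e-01  9.02717407e-04]
 [ 4.21673618e-01  8.65498692e-01  2.70376356e-01]
 [ 1.17578236e-01  2.43473915e-01 -9.62754284e-01]] [0.42396422 0.24814134 0.32379762]
shift [ 0.0003 -0.001   0.1   ] turn [-0.  0. -0.] yaw y-axis 154.0 pos [0.4542 0.3096 0.2   ] q7 [-0.71  0.2   0.03  1.73 -0.01  1.21  2.01] t 1.65 w 0.6004900727324797
```

View pics/w1.png

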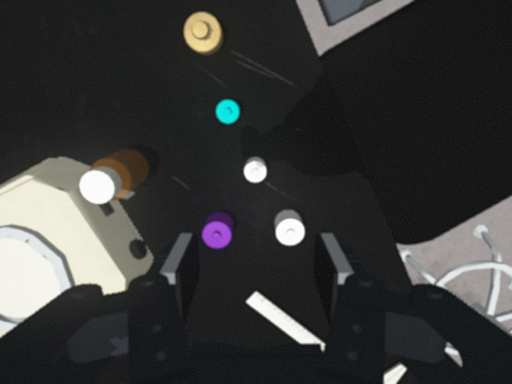

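The wrist view has the small stub at (255,169), the larger one at (290,228) and turquoise at (228,111). The gripper is clear of all of them.

```bash
python3 - <<'E'
from h import *
c=pickle.load(open("w1.pkl","rb"));P=cloud(c)
g=c["color"].min(2)
b=(238,150,275,190); m=g[b[1]:b[3],b[0]:b[2]]>110
v,u=np.nonzero(m);u+=b[0];v+=b[1]; print(u.min(),u.max(),v.min(),v.max())
Q=P[v,u];top=Q[Q[:,2]>.016];print(len(top),top.mean(0),(top.min(0)+top.max(0))/2, Q[:,2].max())
(x,y),r=cv2.minEnclosingCircle(np.stack([u,v],1).astype(np.float32));print(x,y,r,ray(c,x,y,.02),ray(c,x,y,.015))
E
```

```text
243 266 158 182
381 [0.45404833 0.30874097 0.02077917] [0.44407004 0.28361096 0.17002412] 0.3237976229674267
254.6666717529297 170.1666717529297 12.388487815856934 [0.45452658 0.30852871 0.02      ] [0.45502958 0.30952259 0.015     ]
```

To row units: 0.179 m / 0.6 = 0.2983, 0.165 m / 0.6 = 0.275.

move_arm([
  {"delta_pos": [0, 0, 0.0833], "turn": [0, 0, 0], "fingers": 0.4},
  {"delta_pos": [0, 0, 0.1667], "turn": [0, 0, 0], "fingers": 0.4},
  {"delta_pos": [0, 0, 0.2333], "turn": [0, 0, 0], "fingers": 0.4},
  {"delta_pos": [0, 0, 0.275], "turn": [0, 0, 0], "fingers": 0.4},
  {"delta_pos": [0, 0, 0.2983], "turn": [0, 0, 0], "fingers": 0.4},
  {"delta_pos": [0, 0, 0.2983], "turn": [0, 0, 0], "fingers": 0.4},
  {"delta_pos": [0, 0, 0.2983], "turn": [0, 0, 0], "fingers": 1},
  {"delta_pos": [0, 0, 0.2983], "turn": [0, 0, 0], "fingers": 1},
  {"delta_pos": [0, 0, 0.2983], "turn": [0, 0, 0], "fingers": 1},
  {"delta_pos": [0, 0, 0.2983], "turn": [0, 0, 0], "fingers": 1},
  {"delta_pos": [0, 0, 0.2983], "turn": [0, 0, 0], "fingers": 1},
  {"delta_pos": [0, 0, 0.2983], "turn": [0, 0, 0], "fingers": 1},
], force=40)

```text
clock: 3.15
position: [0.4551, 0.3099, 0.0223]
ee_rot: [-0.53, 0.848, 0.0, 0.001]
ft_force: [-1.3, 0.3, 6.6]
grip_width: 0.214
grasp_force: 39.0
```

move_arm([
  {"delta_pos": [0, 0, -0.0667], "turn": [0, 0, 0], "fingers": 1},
  {"delta_pos": [0, 0, -0.1667], "turn": [0, 0, 0], "fingers": 1},
  {"delta_pos": [0, 0, -0.2667], "turn": [0, 0, 0], "fingers": 1},
  {"delta_pos": [0, 0, -0.2983], "turn": [0, 0, 0], "fingers": 1},
  {"delta_pos": [0, 0, -0.2983], "turn": [0, 0, 0], "fingers": 1},
])

```text
clock: 3.78
position: [0.4551, 0.3098, 0.2019]
ee_rot: [-0.53, 0.848, 0.0, 0.002]
ft_force: [-0.2, 0.4, -1.1]
grip_width: 0.213
grasp_force: 39.2
```

```bash
python3 - <<'E'
from h import *
print(get_obs()["grasp_force"]);rel([.5004,.0546,.2],154.3)
E
```

```text
39.21677112579346
shift [ 0.2096 -0.1525  0.0014] turn [-0.002  0.004 -0.005] yaw y-axis 154.0 pos [0.4551 0.3098 0.2019] q7 [-0.71  0.2   0.03  1.73 -0.01  1.21  2.01] t 3.775 w 0.21302273422514914
```

To row units: 0.21 m / 0.6 = 0.35, -0.1525 m / 0.6 = -0.2542, -0.005 rad / 4 = -0.0013.

move_arm([
  {"delta_pos": [0.0833, -0.0633, 0], "turn": [0, 0, -0.0013], "fingers": 1},
  {"delta_pos": [0.1667, -0.1267, 0], "turn": [0, 0, -0.0013], "fingers": 1},
  {"delta_pos": [0.25, -0.19, 0], "turn": [0, 0, -0.0013], "fingers": 1},
  {"delta_pos": [0.3333, -0.2417, 0], "turn": [0, 0, -0.0013], "fingers": 1},
  {"delta_pos": [0.35, -0.2542, 0], "turn": [0, 0, -0.0013], "fingers": 1},
  {"delta_pos": [0.35, -0.2542, 0], "turn": [0, 0, -0.0013], "fingers": 1},
  {"delta_pos": [0.35, -0.2542, 0], "turn": [0, 0, -0.0013], "fingers": 1},
])

```text
clock: 4.65
position: [0.4991, 0.0555, 0.1993]
ee_rot: [-0.533, 0.846, 0.0, -0.0]
ft_force: [0.3, 1.0, -1.6]
grip_width: 0.212
grasp_force: 39.3
```

```bash
python3 - <<'E'
from h import *
c=grab("wrist");pickle.dump(c,open("w2.pkl","wb"));save(c,"pics/w2.png")
rel([.5004,.0546,.2],154.3)
E
```

```text
shift [ 0.0003 -0.0015 -0.0005] turn [ 0.001 -0.     0.003] yaw y-axis 154.5 pos [0.4992 0.0556 0.1995] q7 [-0.42  0.09  0.23  1.86 -0.02  1.19  2.51] t 4.7 w 0.21243708482079693
```

View pics/w2.png

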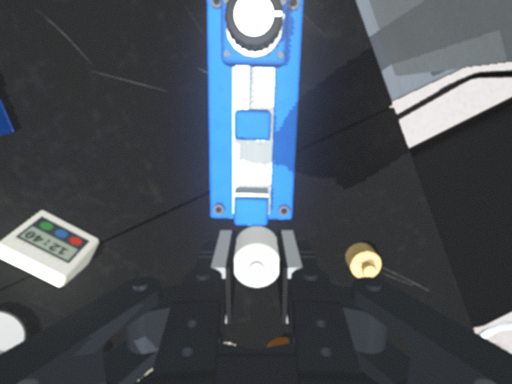

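The wrist view shows the vise with the knob at (254,15), the sliding jaw top at (252,125) and the fixed jaw top at (252,210), its steel face visible at rows 187-198. The stub is held upright at (257,255). Next I measure the vise frame.

```bash
python3 - <<'E'
from h import *
c=pickle.load(open("w2.pkl","rb"));P=cloud(c)
hsv=cv2.cvtColor(c["color"],cv2.COLOR_RGB2HSV)
blue=(hsv[...,0]>100)&(hsv[...,0]<125)&(hsv[...,1]>140)&(hsv[...,2]>60)
v,u=np.indices(blue.shape); blue&=(u>195)&(u<315)&(v<230)
print("z levels",np.histogram(P[blue][:,2],bins=np.arange(0,.06,.004)))
# base side edges by rays at z=.012
L=[];Rr=[]
for r in range(80,185,5):
    k=np.nonzero(blue[r])[0]; L.append(ray(c,k.min()-.5,r,.012)[:2]);Rr.append(ray(c,k.max()+.5,r,.012)[:2])
L=np.array(L);Rr=np.array(Rr)
f=lambda A:cv2.fitLine(A.astype(np.float32),cv2.DIST_HUBER,0,1e-4,1e-4).ravel()
a,b=f(L),f(Rr); print("L",a,"R",b)
d=(a[:2]*np.sign(a[1])+b[:2]*np.sign(b[1]));d/=np.linalg.norm(d);ang=np.degrees(np.arctan2(d[1],d[0]))
n=np.array([d[1],-d[0]]) # vise x
print("axis deg",ang,"angs",np.degrees(np.arctan2(*(a[:2]*np.sign(a[1]))[::-1])),np.degrees(np.arctan2(*(b[:2]*np.sign(b[1]))[::-1])),"x edges",a[2:]@n,b[2:]@n)
S=P[...,:2]@d; X=P[...,:2]@n; Z=P[...,2]
# jaws tops z~.042
for nm,(r0,r1) in dict(slide=(100,145),fixed=(185,228)).items():
    m=blue&(v>r0)&(v<r1)&(np.abs(Z-.042)<.003); print(nm,m.sum(),"S",np.percentile(S[m],[1,50,99]),"X",np.percentile(X[m],[1,50,99]),"Zmed",np.median(Z[m]))
for r in range(180,206,2): print(r,S[r,252].round(4),Z[r,252].round(4),c["color"][r,252], ray(c,252,r,.042)[:2]@d)
# end of base
k=np.nonzero(blue[:,215+8])[0];print("base end col223",k.max(),ray(c,223,k.max()+.5,.012)[:2]@d, "col285",ray(c,285,np.nonzero(blue[:,285])[0].max()+.5,.012)[:2]@d)
# knob white top
w=(c["color"].min(2)>190)&(v<45)&(u>225)&(u<285)&(Z>.085);print("knob top",P[w].mean(0),P[w].mean(0)[:2]@d,P[w].mean(0)[:2]@n,np.median(Z[w]))
# stub pin held
w=(v>262)&(v<275)&(u>246)&(u<268);print("stub", np.median(P[w],0), np.median(P[w],0)[:2]@d,np.median(P[w],0)[:2]@n)
p=get_obs()["position"];print("tcp S,X",p[:2]@d,p[:2]@n)
E
```

```text
z levels (array([ 105,    8, 5487, 2765,    1,    2,    7,    0,    4,   41, 1976,
        723,    0,    0]), array([0.   , 0.004, 0.008, 0.012, 0.016, 0.02 , 0.024, 0.028, 0.032,
       0.036, 0.04 , 0.044, 0.048, 0.052, 0.056]))
L [0.4507125  0.89266914 0.5230556  0.00622229] R [0.44770834 0.89417964 0.45357782 0.04611022]
axis deg 63.306915 angs 63.21059 63.403248 x edges 0.46451616 0.38452485
slide 933 S [0.21926621 0.22986822 0.24103259] X [0.410843   0.42396338 0.43758216] Zmed 0.041686166093302716
fixed 855 S [0.29266373 0.30444334 0.31653841] X [0.41051522 0.42434664 0.43813174] Zmed 0.04163163766838273
180 0.283 0.0156 [255 255 255] 0.27628660029024504
182 0.2848 0.0159 [255 255 255] 0.27803278656805414
184 0.2868 0.0157 [255 255 255] 0.27978466304058996
186 0.2887 0.0155 [227 238 240] 0.2815422575666987
188 0.2888 0.0223 [149 161 171] 0.2833055981873843
190 0.2888 0.029 [138 150 160] 0.28507471312729954
192 0.2891 0.0343 [183 198 206] 0.28684963079625186
194 0.2898 0.038 [255 255 255] 0.2886303797907241
196 0.2915 0.0385 [250 255 253] 0.29041698889541057
198 0.2929 0.0397 [ 85 141 230] 0.2922094870847679
200 0.2939 0.0423 [ 83 178 255] 0.29400790352458106
202 0.2957 0.0423 [ 92 196 255] 0.2958122675735459
204 0.2976 0.0421 [ 92 195 255] 0.2976226087848659
base end col223 218 0.3227608718690195 col285 0.32260603033501406
knob top [ 0.45064031 -0.0469766   0.09379109] 0.1604625119444696 0.42371602200916275 0.09335406247836989
stub [0.49810898 0.05546265 0.19915444] 0.27330781750265054 0.42010889754612013
tcp S,X 0.2738844279114507 0.4210063182400906
```

```bash
cat >> h.py <<'E'
A=np.radians(63.307); d=np.array([np.cos(A),np.sin(A)]); n=np.array([d[1],-d[0]])
def W(S,X,z): return np.r_[S*d+X*n,z]
E
python3 -c "
from h import *
rel(W(.2755,.4245,.06),153.3)"
```

```text
shift [-0.0016 -0.0036  0.1395] turn [ 0.001 -0.     0.02 ] yaw y-axis 154.5 pos [0.4992 0.0556 0.1995] q7 [-0.42  0.09  0.23  1.86 -0.02  1.19  2.51] t 4.7 w 0.21243708482079693
```

To row units: 0.1395 m / 0.6 = 0.2325, -0.0036 m / 0.6 = -0.006, 0.02 rad / 4 = 0.005.

move_arm([
  {"delta_pos": [-0.0027, -0.006, 0.05], "turn": [0.0003, 0, 0.005], "fingers": 1},
  {"delta_pos": [-0.0027, -0.006, 0.1167], "turn": [0.0003, 0, 0.005], "fingers": 1},
  {"delta_pos": [-0.0027, -0.006, 0.1833], "turn": [0.0003, 0, 0.005], "fingers": 1},
  {"delta_pos": [-0.0027, -0.006, 0.2167], "turn": [0.0003, 0, 0.005], "fingers": 1},
  {"delta_pos": [-0.0027, -0.006, 0.2325], "turn": [0.0003, 0, 0.005], "fingers": 1},
  {"delta_pos": [-0.0027, -0.006, 0.2325], "turn": [0.0003, 0, 0.005], "fingers": 1},
  {"delta_pos": [-0.0027, -0.006, 0.2325], "turn": [0.0003, 0, 0.005], "fingers": 1},
  {"delta_pos": [-0.0027, -0.006, 0.2325], "turn": [0.0003, 0, 0.005], "fingers": 1},
])

```text
clock: 5.7
position: [0.504, 0.0539, 0.0614]
ee_rot: [-0.524, 0.852, -0.001, 0.001]
ft_force: [0.6, 0.1, 0.4]
grip_width: 0.216
grasp_force: 39.3
```

```bash
python3 -c "
from h import *
rel(W(.2755,.4245,.0383),153.3)
c=grab('wrist');pickle.dump(c,open('w3.pkl','wb'))
save(c,'pics/w3.png')"
```

```text
shift [-0.0009  0.0017  0.0231] turn [-0.002  0.001 -0.002] yaw y-axis 153.2 pos [0.504  0.0539 0.0614] q7 [-0.39  0.27  0.21  1.98 -0.07  0.89  2.54] t 5.7 w 0.21560587693748182
```

View pics/w3.png

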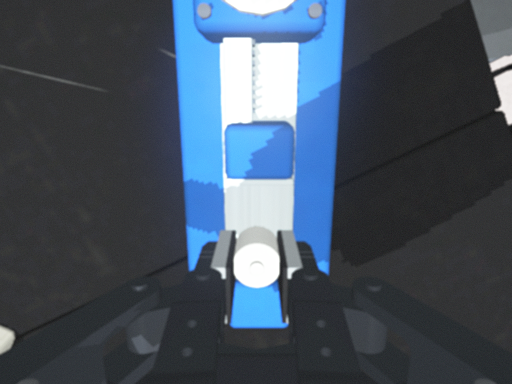

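The stub hangs upright over the gap at (257,257), with the fixed jaw just beyond it at rows 285-327.

To row units: 0.0225 m / 0.6 = 0.0375, 0.021 m / 0.6 = 0.035.

move_arm([
  {"delta_pos": [-0.0008, 0.0023, 0.0133], "turn": [0, 0, 0], "fingers": 1},
  {"delta_pos": [-0.0008, 0.0023, 0.0233], "turn": [0, 0, 0], "fingers": 1},
  {"delta_pos": [-0.0008, 0.0023, 0.03], "turn": [0, 0, 0], "fingers": 1},
  {"delta_pos": [-0.0008, 0.0023, 0.035], "turn": [0, 0, 0], "fingers": 1},
  {"delta_pos": [-0.0008, 0.0023, 0.0375], "turn": [0, 0, 0], "fingers": 1},
  {"delta_pos": [-0.0008, 0.0023, 0.0375], "turn": [0, 0, 0], "fingers": 1},
  {"delta_pos": [-0.0008, 0.0023, 0.0375], "turn": [0, 0, 0], "fingers": 1},
])

```text
clock: 6.62
position: [0.5024, 0.0546, 0.0384]
ee_rot: [-0.524, 0.852, -0.0, 0.0]
ft_force: [-3.2, 0.1, 5.5]
grip_width: 0.215
grasp_force: 40.0
```

```bash
python3 -c "
from h import *
rel(W(.2755,.4245,.0383),153.3);print(get_obs()['ft_force'])"
```

```text
shift [-0.0011 -0.0002  0.0001] turn [-0.001  0.    -0.003] yaw y-axis 153.1 pos [0.5024 0.0546 0.0384] q7 [-0.38  0.31  0.21  2.   -0.08  0.85  2.54] t 6.625 w 0.2153061638693124
[-3.22389066  0.06796562  5.46180472]
```

To row units: -0.17 m / 0.6 = -0.2833, -0.15 m / 0.6 = -0.25.

move_arm([
  {"delta_pos": [0, 0, 0], "turn": [0, 0, 0], "fingers": 0.6},
  {"delta_pos": [0, 0, 0], "turn": [0, 0, 0], "fingers": 0.6},
  {"delta_pos": [0, 0, 0], "turn": [0, 0, 0], "fingers": 0.6},
  {"delta_pos": [0, 0, 0], "turn": [0, 0, 0], "fingers": 0.6},
  {"delta_pos": [0, 0, -0.0333], "turn": [0, 0, 0], "fingers": 0.6},
  {"delta_pos": [0, 0, -0.0833], "turn": [0, 0, 0], "fingers": 0.6},
  {"delta_pos": [0, 0, -0.1667], "turn": [0, 0, 0], "fingers": 0.4},
  {"delta_pos": [0, 0, -0.25], "turn": [0, 0, 0], "fingers": 0.4},
  {"delta_pos": [0.1167, 0, -0.2833], "turn": [0, 0, 0], "fingers": 0.4},
  {"delta_pos": [0.1167, 0, -0.2833], "turn": [0, 0, 0], "fingers": 0.4},
  {"delta_pos": [0.1167, 0, -0.2833], "turn": [0, 0, 0], "fingers": 0.4},
])

```text
clock: 8.0
position: [0.4706, -0.008, 0.2081]
ee_rot: [-0.523, 0.852, -0.0, 0.001]
ft_force: [-0.2, 0.3, -0.1]
grip_width: 0.601
grasp_force: 0.0
```

```bash
python3 - <<'E'
from h import *
rel(W(.1604,.424,.081),153.3)
ims=[]
for k,b in [("wrist",(140,60,400,384)),("side",(250,130,360,240)),("scene",(235,215,320,295))]:
    c=grab(k);pickle.dump(c,open(k+"4.pkl","wb")); ims.append(cv2.resize(c["color"][b[1]:b[3],b[0]:b[2],::-1],(266,300),interpolation=cv2.INTER_CUBIC))
cv2.imwrite("pics/p4.png",np.hstack(ims))
c=pickle.load(open("wrist4.pkl","rb"));P=cloud(c);S=P[...,:2]@d;X=P[...,:2]@n;Z=P[...,2]
m=(S>.25)&(S<.287)&(np.abs(X-.424)<.02)&(Z>.03)&(Z<.045);print("stub",m.sum(),np.percentile(S[m],[2,50,98]),np.percentile(X[m],[2,50,98]),np.median(Z[m]))
m=(S>.21)&(S<.262)&(np.abs(X-.424)<.02)&(abs(Z-.042)<.003);print("jaw",m.sum(),np.percentile(S[m],[2,98]))
E
```

```text
shift [0.0439 0.     0.1271] turn [-0.001  0.001 -0.004] yaw y-axis 153.1 pos [ 0.4706 -0.008   0.2081] q7 [-0.33  0.01  0.26  1.92 -0.    1.21  2.6 ] t 8.0 w 0.6014554917187144
stub 367 [0.26392639 0.27192068 0.28233666] [0.414643   0.4232178  0.43259845] 0.03576725880333101
jaw 815 [0.21875266 0.24089337]
```

View pics/p4.png

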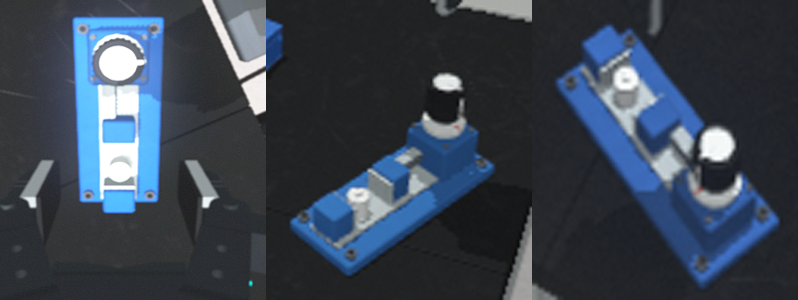

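The stub stands upright and free between the jaws, visible in all three views: wrist (120,168), side (358,205), scene (626,88). Its centre is about 15 mm from the fixed face. Now the knob.

To row units: 0.126 m / 0.6 = 0.21, 0.11 m / 0.6 = 0.1833, 0.3 rad / 4 = 0.075.

move_arm([
  {"delta_pos": [0.075, 0, 0.0167], "turn": [0, 0, 0.0375], "fingers": 0.25},
  {"delta_pos": [0.075, 0, 0.0667], "turn": [0, 0, 0.075], "fingers": 0.25},
  {"delta_pos": [0.075, 0, 0.1333], "turn": [0, 0, 0.075], "fingers": 0.25},
  {"delta_pos": [0.075, 0, 0.1833], "turn": [0, 0, 0.075], "fingers": 0.25},
  {"delta_pos": [0.075, 0, 0.21], "turn": [0, 0, 0.075], "fingers": 0.25},
  {"delta_pos": [0.075, 0, 0.21], "turn": [0, 0, 0.075], "fingers": 0.25},
  {"delta_pos": [0.075, 0, 0.21], "turn": [0, 0, 0.075], "fingers": 0.25},
], force=50)

```text
clock: 9.02
position: [0.451, -0.0475, 0.0824]
ee_rot: [-0.391, 0.92, -0.0, 0.0]
ft_force: [0.3, -0.3, 1.1]
grip_width: 0.751
grasp_force: 0.0
```

```bash
python3 - <<'E'
from h import *
rel(W(.159,.4242,.081)); o=get_obs();print(o['ft_force'],o['torque'])
E
```

```text
shift [ 0.0011 -0.0003  0.0014] turn None yaw y-axis 136.0 pos [ 0.451  -0.0475  0.0824] q7 [-0.28  0.13  0.3   2.1  -0.05  0.92  2.42] t 9.025 w 0.7505271690071228
[ 0.26304757 -0.3033603   1.08227401] [ 0.00672913 -0.02883154 -0.0150366 ]
```

Grip it, then start turning slowly.

To row units: 0.001 m / 0.6 = 0.0017.

move_arm([
  {"delta_pos": [0.0017, 0, 0.0017], "turn": [0, 0, 0], "fingers": 1},
  {"delta_pos": [0.0017, 0, 0.0017], "turn": [0, 0, 0], "fingers": 1},
  {"delta_pos": [0.0017, 0, 0.0017], "turn": [0, 0, 0], "fingers": 1},
  {"delta_pos": [0.0017, 0, 0.0017], "turn": [0, 0, 0], "fingers": 1},
  {"delta_pos": [0.0017, 0, 0.0017], "turn": [0, 0, 0], "fingers": 1},
])

```text
clock: 9.65
position: [0.4505, -0.0489, 0.0818]
ee_rot: [-0.39, 0.921, -0.001, 0.001]
ft_force: [1.0, -2.3, 6.1]
grip_width: 0.407
grasp_force: 49.4
```

```bash
cat > st.py <<'E'
from h import *
o=get_obs();c=grab("side");P=cloud(c);S=P[...,:2]@d;X=P[...,:2]@n;Z=P[...,2]
m=(S>.205)&(S<.284)&(np.abs(X-.424)<.012)&(abs(Z-.042)<.0025)
print("t",o["clock"],"F",o["ft_force"].round(1),"T",o["torque"].round(3),"grip",o["grasp_force"],o["grip_width"],"q",o["joint_pos"].round(2),"tau7",o["tau"][6],"pos",o["position"].round(4),"jawtopS",m.sum(),np.percentile(S[m],[2,98]).round(4) if m.sum() else 0)
rel(W(.159,.4242,.081))
pickle.dump(c,open("side_last.pkl","wb"))
E
python3 st.py
```

```text
t 9.65 F [ 1.  -2.3  6.1] T [-0.311  0.135 -0.024] grip 49.3794447183609 0.40707197915403964 q [-0.28  0.13  0.3   2.1  -0.05  0.92  2.42] tau7 0.002573886013124138 pos [ 0.4505 -0.0489  0.0818] jawtopS 62 [0.2197 0.2419]
shift [-0.0002  0.0004  0.0008] turn None yaw y-axis 135.9 pos [ 0.4505 -0.0489  0.0818] q7 [-0.28  0.13  0.3   2.1  -0.05  0.92  2.42] t 9.7 w 0.4049776143708282
```

To row units: 0.17 rad / 4 = 0.0425.

move_arm([
  {"delta_pos": [0, 0, 0], "turn": [0, 0, 0.0425], "fingers": 1},
  {"delta_pos": [0, 0, 0], "turn": [0, 0, 0.085], "fingers": 1},
  {"delta_pos": [0, 0, 0], "turn": [0, 0, 0.1275], "fingers": 1},
  {"delta_pos": [0, 0, 0], "turn": [0, 0, 0.17], "fingers": 1},
  {"delta_pos": [0, 0, 0], "turn": [0, 0, 0.2125], "fingers": 1},
  {"delta_pos": [0, 0, 0], "turn": [0, 0, 0.255], "fingers": 1},
  {"delta_pos": [0, 0, 0], "turn": [0, 0, 0.2975], "fingers": 1},
  {"delta_pos": [0, 0, 0], "turn": [0, 0, 0.34], "fingers": 1},
  {"delta_pos": [0, 0, 0], "turn": [0, 0, 0.3825], "fingers": 1},
  {"delta_pos": [0, 0, 0], "turn": [0, 0, 0.425], "fingers": 1},
  {"delta_pos": [0, 0, 0], "turn": [0, 0, 0.4675], "fingers": 1},
  {"delta_pos": [0, 0, 0], "turn": [0, 0, 0.5], "fingers": 1},
])

```text
clock: 11.2
position: [0.4508, -0.048, 0.0819]
ee_rot: [0.566, 0.825, 0.001, 0.001]
ft_force: [1.0, 1.9, 4.9]
grip_width: 0.406
grasp_force: 49.5
```

```bash
python3 st.py
```

```text
t 11.2 F [1.  1.9 4.9] T [ 0.472 -0.157  0.048] grip 49.517905712127686 0.4060288595878141 q [-0.43  0.13  0.46  2.11 -0.07  0.91  0.44] tau7 1.736372485756874 pos [ 0.4508 -0.048   0.0819] jawtopS 62 [0.2351 0.2562]
shift [-0.0003 -0.0006  0.0008] turn None yaw y-axis 20.8 pos [ 0.4508 -0.048   0.0818] q7 [-0.43  0.13  0.46  2.11 -0.08  0.91  0.44] t 11.25 w 0.40671745069859955
```

To row units: 0.15 rad / 4 = 0.0375.

move_arm([
  {"delta_pos": [0, 0, 0], "turn": [0, 0, 0.0375], "fingers": 1},
  {"delta_pos": [0, 0, 0], "turn": [0, 0, 0.075], "fingers": 1},
  {"delta_pos": [0, 0, 0], "turn": [0, 0, 0.1125], "fingers": 1},
  {"delta_pos": [0, 0, 0], "turn": [0, 0, 0.15], "fingers": 1},
  {"delta_pos": [0, 0, 0], "turn": [0, 0, 0.1875], "fingers": 1},
  {"delta_pos": [0, 0, 0], "turn": [0, 0, 0.225], "fingers": 1},
  {"delta_pos": [0, 0, 0], "turn": [0, 0, 0.225], "fingers": 1},
])

```text
clock: 12.12
position: [0.4513, -0.0481, 0.0819]
ee_rot: [0.867, 0.499, 0.002, 0.001]
ft_force: [4.5, 2.8, 4.5]
grip_width: 0.404
grasp_force: 49.5
```

```bash
python3 st.py
```

```text
t 12.125 F [4.5 2.8 4.5] T [ 0.472 -1.026  0.03 ] grip 49.48340356349945 0.4035377155016113 q [-0.5   0.13  0.54  2.11 -0.09  0.91 -0.44] tau7 -1.7054694145917892 pos [ 0.4513 -0.0481  0.0819] jawtopS 60 [0.2421 0.2762]
shift [-0.0008 -0.0005  0.0008] turn None yaw y-axis -30.0 pos [ 0.4513 -0.0481  0.0819] q7 [-0.5   0.13  0.54  2.11 -0.09  0.91 -0.43] t 12.175 w 0.40634584560653886
```

To row units: 0.2 rad / 4 = 0.05.

move_arm([
  {"delta_pos": [0, 0, 0], "turn": [0, 0, 0.025], "fingers": 1},
  {"delta_pos": [0, 0, 0], "turn": [0, 0, 0.05], "fingers": 1},
  {"delta_pos": [0, 0, 0], "turn": [0, 0, 0.05], "fingers": 1},
])

```text
clock: 12.55
position: [0.4513, -0.0482, 0.0819]
ee_rot: [0.912, 0.411, 0.002, 0.001]
ft_force: [4.7, 2.2, 3.6]
grip_width: 0.407
grasp_force: 49.5
```

```bash
python3 st.py
```

```text
t 12.55 F [4.7 2.2 3.6] T [ 0.405 -1.123  0.033] grip 49.50369894504547 0.4065813109602322 q [-0.52  0.14  0.56  2.11 -0.09  0.91 -0.63] tau7 -0.9078683517873287 pos [ 0.4513 -0.0482  0.0819] jawtopS 61 [0.2441 0.2667]
shift [-0.0008 -0.0005  0.0009] turn None yaw y-axis -41.4 pos [ 0.4513 -0.0482  0.0819] q7 [-0.52  0.14  0.56  2.11 -0.09  0.91 -0.63] t 12.6 w 0.4054458091319478
```

To row units: 0.15 rad / 4 = 0.0375.

move_arm([
  {"delta_pos": [0, 0, 0], "turn": [0, 0, 0.025], "fingers": 1},
  {"delta_pos": [0, 0, 0], "turn": [0, 0, 0.0375], "fingers": 1},
  {"delta_pos": [0, 0, 0], "turn": [0, 0, 0.0375], "fingers": 1},
])

```text
clock: 12.98
position: [0.4514, -0.0482, 0.0819]
ee_rot: [0.94, 0.342, 0.002, 0.001]
ft_force: [5.8, 2.3, 4.4]
grip_width: 0.41
grasp_force: 49.5
```

```bash
python3 st.py
```

```text
t 12.975 F [5.8 2.3 4.4] T [ 0.389 -1.22   0.161] grip 49.51634109020233 0.4096071086812692 q [-0.53  0.14  0.58  2.11 -0.09  0.91 -0.78] tau7 -0.5941690318286419 pos [ 0.4514 -0.0482  0.0819] jawtopS 67 [0.2447 0.267 ]
shift [-0.0009 -0.0004  0.0009] turn None yaw y-axis -50.0 pos [ 0.4514 -0.0483  0.0819] q7 [-0.53  0.14  0.58  2.11 -0.09  0.91 -0.78] t 13.025 w 0.40499729603028733
```

The torque has risen to 0.16 N m and the jaw has stopped, so the stub is clamped. Next I slip the knob about two clicks.

To row units: 0.6 rad / 4 = 0.15.

move_arm([
  {"delta_pos": [0, 0, 0], "turn": [0, 0, 0.025], "fingers": 1},
  {"delta_pos": [0, 0, 0], "turn": [0, 0, 0.05], "fingers": 1},
  {"delta_pos": [0, 0, 0], "turn": [0, 0, 0.075], "fingers": 1},
  {"delta_pos": [0, 0, 0], "turn": [0, 0, 0.1], "fingers": 1},
  {"delta_pos": [0, 0, 0], "turn": [0, 0, 0.125], "fingers": 1},
  {"delta_pos": [0, 0, 0], "turn": [0, 0, 0.15], "fingers": 1},
  {"delta_pos": [0, 0, 0], "turn": [0, 0, 0.15], "fingers": 1},
])

```text
clock: 13.9
position: [0.4515, -0.0486, 0.0819]
ee_rot: [0.999, 0.048, 0.002, 0.0]
ft_force: [6.5, -0.6, 4.3]
grip_width: 0.412
grasp_force: 49.7
```

```bash
python3 st.py
```

```text
t 13.9 F [ 6.5 -0.6  4.3] T [ 0.041 -1.339  0.134] grip 49.68779504299164 0.4119235636600698 q [-0.59  0.14  0.64  2.11 -0.1   0.91 -1.37] tau7 -1.0281947627663612 pos [ 0.4515 -0.0486  0.0819] jawtopS 59 [0.2447 0.2662]
shift [-0.0011 -0.0001  0.0009] turn None yaw y-axis -84.4 pos [ 0.4515 -0.0485  0.0819] q7 [-0.59  0.14  0.63  2.11 -0.1   0.91 -1.37] t 13.95 w 0.40574878626886896
```

To row units: 0.55 rad / 4 = 0.1375.

move_arm([
  {"delta_pos": [0, 0, 0], "turn": [0, 0, 0.025], "fingers": 1},
  {"delta_pos": [0, 0, 0], "turn": [0, 0, 0.05], "fingers": 1},
  {"delta_pos": [0, 0, 0], "turn": [0, 0, 0.075], "fingers": 1},
  {"delta_pos": [0, 0, 0], "turn": [0, 0, 0.1], "fingers": 1},
  {"delta_pos": [0, 0, 0], "turn": [0, 0, 0.125], "fingers": 1},
  {"delta_pos": [0, 0, 0], "turn": [0, 0, 0.1375], "fingers": 1},
  {"delta_pos": [0, 0, 0], "turn": [0, 0, 0.1375], "fingers": 1},
])

```text
clock: 14.82
position: [0.4514, -0.0488, 0.0819]
ee_rot: [0.974, -0.224, 0.002, -0.0]
ft_force: [6.4, -0.5, 4.7]
grip_width: 0.409
grasp_force: 49.8
```

```bash
python3 st.py
```

```text
t 14.825 F [ 6.4 -0.5  4.7] T [-0.214 -1.262  0.103] grip 49.778589606285095 0.40921192553170677 q [-0.64  0.14  0.69  2.12 -0.12  0.91 -1.9 ] tau7 -0.5804343894124031 pos [ 0.4514 -0.0488  0.0819] jawtopS 64 [0.2454 0.2666]
shift [-0.001   0.0001  0.0009] turn None yaw y-axis -115.9 pos [ 0.4514 -0.0489  0.0819] q7 [-0.64  0.14  0.69  2.12 -0.12  0.91 -1.9 ] t 14.875 w 0.40548164850005153
```

move_arm([
  {"delta_pos": [0, 0, 0], "turn": [0, 0, 0], "fingers": 0.25},
  {"delta_pos": [0, 0, 0], "turn": [0, 0, 0], "fingers": 0.25},
  {"delta_pos": [0, 0, 0], "turn": [0, 0, 0], "fingers": 0.25},
  {"delta_pos": [0, 0, 0], "turn": [0, 0, 0], "fingers": 0.25},
  {"delta_pos": [0, 0, -0.05], "turn": [0, 0, 0], "fingers": 0.25},
  {"delta_pos": [0, 0, -0.1333], "turn": [0, 0, 0], "fingers": 0.25},
  {"delta_pos": [0, 0, -0.2333], "turn": [0, 0, 0], "fingers": 0.25},
  {"delta_pos": [0, 0, -0.3167], "turn": [0, 0, 0], "fingers": 0.25},
  {"delta_pos": [0, 0, -0.3167], "turn": [0, 0, 0], "fingers": 0.25},
  {"delta_pos": [0, 0, -0.3167], "turn": [0, 0, 0], "fingers": 0.25},
])

```text
clock: 16.12
position: [0.4493, -0.0485, 0.2704]
ee_rot: [0.974, -0.226, 0.0, 0.0]
ft_force: [-0.3, 0.0, -0.5]
grip_width: 0.752
grasp_force: 0.0
```

```bash
python3 - <<'E'
from h import *
o=get_obs();print(o["position"],o["clock"],o["ft_force"])
ims=[]
for k,b in [("wrist",None),("side",(255,145,345,232)),("scene",(235,215,320,295))]:
    c=grab(k);pickle.dump(c,open(k+"5.pkl","wb"))
    if b is None:
        X=np.array(c["R"])@W(.159,.4242,.075)+c["t"];u,v=int(c["fx"]*X[0]/X[2]+c["cx"]),int(c["fy"]*X[1]/X[2]+c["cy"]);print(u,v);u=np.clip(u,70,442);v=np.clip(v,75,309);b=(u-70,v-75,u+70,v+75)
    ims.append(cv2.resize(c["color"][b[1]:b[3],b[0]:b[2],::-1],(266,300) if k!="wrist" else (266,285),interpolation=cv2.INTER_CUBIC)[:285])
cv2.imwrite("pics/p5.png",np.hstack(ims))
E
```

```text
[ 0.44929639 -0.04849159  0.27040668] 16.125 [-0.32281186  0.02431209 -0.50652541]
255 166
```

View pics/p5.png

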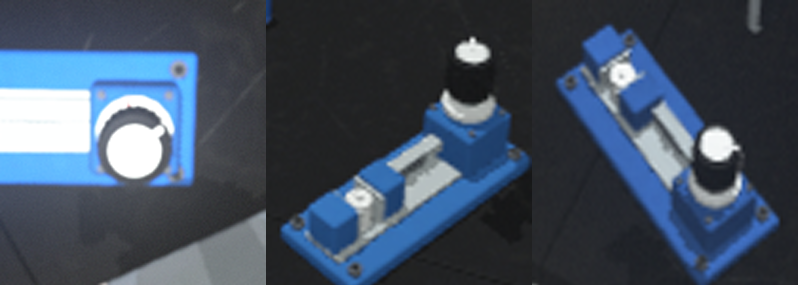

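The stub is clamped upright between both jaws. The index line is now at (158,130) in the wrist crop. I check the knob's net rotation against the start and look for the red collar mark.

```bash
python3 - <<'E'
from h import *
for f in ["scene","side","wrist4","scene4","side4","wrist5","scene5","side5"]:
    c=pickle.load(open(f+".pkl","rb"))
    # white cap centroid
    Xc=np.array(c["R"])@W(.159,.4242,.093)+c["t"];u0,v0=c["fx"]*Xc[0]/Xc[2]+c["cx"],c["fy"]*Xc[1]/Xc[2]+c["cy"]
    im=c["color"].astype(int)
    pts=[]
    for v in range(int(v0)-40,int(v0)+60):
        for u in range(int(u0)-45,int(u0)+45):
            if 0<=v<384 and 0<=u<512: pts.append((u,v))
    pts=np.array(pts); col=im[pts[:,1],pts[:,0]]
    G=np.array([ray(c,u,v,.093) for u,v in pts])[:,:2]-W(.159,.4242,0)[:2]
    b=col.min(1)>150; cap=b&(np.hypot(*G.T)<.02)
    r=np.hypot(*G.T); core=b&(r<.012); ctr=(G[core].min(0)+G[core].max(0))/2
    H=G-ctr; rr=np.hypot(*H.T); t=(col.min(1)>120)&(rr>.0150)&(rr<.0185)
    a=np.degrees(np.arctan2(H[t,1],H[t,0])) 
    red=(col[:,0]>col[:,1]+35)&(col[:,0]>col[:,2]+35)
    Gr=np.array([ray(c,u,v,.0525) for u,v in pts[red]])
    ra=[np.degrees(np.arctan2(*(g[:2]-W(.159,.4242,0)[:2]-ctr*0)[::-1])).round() for g in Gr]
    print(f,"ctr",(ctr*1000).round(1),"tip",t.sum(),a.round()[:14],"red",ra[:8],[np.hypot(*(g[:2]-W(.159,.4242,0)[:2])).round(3) for g in Gr][:8])
E
```

```text
scene ctr [ 0.2 -0.3] tip 0 [] red [np.float64(150.0)] [np.float64(0.012)]
side ctr [-0.1 -0.4] tip 1 [162.] red [np.float64(170.0), np.float64(174.0)] [np.float64(0.013), np.float64(0.016)]
wrist4 ctr [-0.1  0. ] tip 307 [-103. -105. -107. -109. -112. -114. -116. -118. -120. -122. -124. -127.
 -129. -131.] red [] []
scene4 ctr [ 0.2 -0.3] tip 1 [104.] red [np.float64(150.0)] [np.float64(0.012)]
side4 ctr [-0.1 -0.4] tip 1 [162.] red [np.float64(170.0), np.float64(174.0)] [np.float64(0.013), np.float64(0.016)]
wrist5 ctr [ 0.  -0.1] tip 51 [-67. -67. -69. -71. -64. -67. -69. -71. -73. -75.  27. -69. -71. -73.] red [np.float64(-14.0)] [np.float64(0.016)]
scene5 ctr [ 0.2 -0.3] tip 3 [104. 114. -70.] red [] []
side5 ctr [-0.1 -0.4] tip 2 [-73. -82.] red [] []
```

```bash
python3 - <<'E'
from h import *
K=W(.159,.4242,0)[:2]
tiles=[]
for f in ["w2","wrist4","wrist5"]:
    c=pickle.load(open(f+".pkl","rb"))
    v,u=np.mgrid[0:384,0:512]
    R=np.array(c["R"]);o=-R.T@np.array(c["t"])
    def plane(z):
        D=np.stack([(u-c["cx"])/c["fx"],(v-c["cy"])/c["fy"],np.ones_like(u)],-1)@R
        return (o+D*((z-o[2])/D[...,2])[...,None])[...,:2]-K
    col=c["color"].astype(int);b=col.min(2)>130
    H=plane(.0925);r=np.hypot(H[...,0],H[...,1])
    core=b&(r<.0115);H=H-(H[core].min(0)+H[core].max(0))/2;r=np.hypot(H[...,0],H[...,1])
    ang=np.degrees(np.arctan2(H[...,1],H[...,0]))
    # mean brightness per angle in r 13.5..17 (top rim, index line)
    s=[]
    for a in range(-180,180,6):
        m=(np.abs((ang-a+180)%360-180)<5)&(r>.0145)&(r<.017); s.append(col[m].mean() if m.sum() else -1)
    i=np.argsort(s)[::-1][:6];print(f,"index cand",[(-180+6*k,round(s[k])) for k in i])
    G=plane(.055);rg=np.hypot(G[...,0],G[...,1]);ag=np.degrees(np.arctan2(G[...,1],G[...,0]))
    m=(rg<.03)&(col[...,0]>col[...,2]+8)
    print(" red",[(int(x),int(y),int(w),round(q*1000,1)) for x,y,w,q in zip(u[m],v[m],ag[m],rg[m])][:12],[tuple(map(int,k)) for k in col[m][:6]])
E
```

```text
w2 index cand [(np.int64(156), 252), (np.int64(162), 227), (np.int64(150), 176), (np.int64(168), 136), (np.int64(48), 126), (np.int64(66), 124)]
 red [] []
wrist4 index cand [(np.int64(156), 255), (np.int64(150), 221), (np.int64(162), 186), (np.int64(24), 130), (np.int64(18), 129), (np.int64(48), 129)]
 red [] []
wrist5 index cand [(np.int64(-72), 251), (np.int64(-78), 247), (np.int64(-84), 174), (np.int64(-66), 161), (np.int64(6), 120), (np.int64(-12), 120)]
 red [(252, 145, -14, np.float64(17.5)), (252, 146, -14, np.float64(16.5)), (253, 146, -17, np.float64(16.3)), (252, 147, -13, np.float64(15.5))] [(255, 239, 238), (249, 204, 207), (246, 220, 222), (152, 136, 143)]
```

The knob has turned 231° clockwise in all. The red collar mark now sits at about -14°, which puts the collar's rotation at 171°. The difference of 60° is two clicks.

```bash
python3 -c "
from workcell import hand_in
print(hand_in())"
```

```text
the job is handed in; nothing more can be done
None
```

The stub is clamped upright in the vise and the knob was slipped about two clicks, read from its index line and a faint view of the red collar mark. The gripper is clear of everything, no bystander was touched as far as I could see (I took no final check of them), and the job was handed in at about 16 s.

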